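# Tread depth on a scooter front tyre

### The arm

A 6-joint arm with a two-finger parallel gripper is mounted at the origin on the work surface. World frame = base frame: x ahead of the robot, y to its left, z up, the work surface at z = 0. Lengths are in m, angles in degrees, forces in N, time in s.
With the tool pointing down it reaches from about 0.35 to 0.875 m from the base axis. Payload 4.2 kg.
Tool frame: the origin (TCP) lies midway between the tips of the shut fingers; the grasp point (between the pads) lies 19 mm behind it; z points along the fingers, y is the line along which they close (so a half turn about z gives the same grasp; the last joint's range is limited). The gripper opens to 87 mm and grips with 3 to 60 N. Pads are 19 mm wide; open, the fingers measure 117 mm over their backs; the gripper's body (75 mm by 190 mm) begins 51 mm behind the grasp point.
Start: joints at [-58.751, 22.042, 0.453, 0, -68.411, -14.817], TCP at [0.177, -0.599, 0.197] pointing down, gripper open.
Joint ranges: [-179.83, 179.83], [-69.29, 118.12], [-61.27, 80.66], [-181.25, 117.63], [-171.15, -9.14], [-177.46, 177.46]. Speed limits (degrees/s): [159.86, 159.86, 180, 180, 180, 180].

### API

Orientations are given as a 3x3 rotation matrix whose columns are the frame's x, y, z axes.
In Python, from station import sense, capture, finish_job, silhouettes, landmark_of gives the robot as it stands.
- The arm moves only by the tool step_arm, never from a script. Its arguments are lists of equal length, an entry for each row: "linear": the shift along the tool's x, y, z in mm, a list of three; "delta_rot": the turn, a rotation vector about the tool's x, y, z in rad, a list of three; "grip": the finger opening in mm, from 0 to 87. A call has 1 to 10 rows; each row shifts and turns the commanded pose from where the row before left it, along the tool's axes as they then stand; what a row does not reach is not made up. A row lasts 1/8 s, in which the tool goes at most 62.5 mm and 10.7 degrees, less where a joint would pass 70% of its speed; a pose out of reach is approached as far as the arm can. A call with a gripper value outside its range is refused whole. The fingers move at their own pace and stop on an object; the grip force is fixed at half the most. Time passes only in rows, so rows that do not move let the fingers close. It gives the time, the measured TCP pose, the force, the opening and the grip force at its end, in the units of the state.
- sense(): the state, without advancing time (a new reading comes with each control period).
- capture(name): name is "scene" or "top" or "wrist"; returns a dict with "img" (420x560x3 uint8, red, green, blue), "fx", "fy", "cx", "cy" (pixels), "k1" (the pictures are not rectified: a ray, as slopes to the right and down, at radius r is drawn at 1 + k1 r^2 times it, then the intrinsics apply), "world_to_cam" (4x4, takes a point from world to camera coordinates); the wrist camera has in their place "mount" (4x4, takes a point from camera to tool coordinates, whose origin is the TCP and whose axes are the flange's). Camera axes: x right, y up, looking along -z (the intrinsics and any distortion apply to the point x, -y, -z); pixel columns grow to the right and rows downward; lengths in m; the calibration is good to about 2 mm. A picture is of the moment at which its call begins: read the wrist's pose just before it. There is no depth.
- finish_job(): hands the job in; it is judged then, once.
Trained networks look in the newest picture that a camera, given by its name, has taken for a name from the list of things; names that differ only in an ending like _2 or _b are one class to them, and where a whole thing is asked for, a point or a joint stands for the part that bears it (a point fixed in the world has none). Each returns a list of dicts, best first, with "score" (0 to 1); they miss things now and then, are a little off and sometimes report something else, mostly with a low value. They report only what shows in the picture. A call takes as long as a camera call. They do not tell look-alikes from the thing itself.
- silhouettes(camera, label): "mask" (420x560 bool, what is visible of it) and "point" ([column, row] in pixels, amid what is visible of it).
- landmark_of(camera, label): "point" ([column, row] in pixels: a listed point, or the origin of a listed thing).
The state is a dict: "time_s": time; "joints": joint angles; "joint_velocities": joint speeds; "effort": joint torques, N m; "tcp_pos": TCP position; "ee_rot": TCP orientation; "wrist_force": force on the tool from outside, world axes, zero at the start; "moment": the same for the moment, N m; "gripper_width": opening from 0.0 (shut) to 1.0 (fully open); "gripper_force": force on a finger pad.
Only numpy, scipy, OpenCV 4.12 (cv2) and the standard library are available. Lean on these libraries where they do the work, as an engineer would, in place of code of your own. Each camera call takes 0.05 s, during which the arm holds its last target. There are 200 camera calls.

### The job

Take the tread depth of the scooter's front tyre with the gauge from its rest: at a spot clear of the wear bars, press it gently (10 N or so), square to the tread, into the main groove on the brake-disc side until its base sits flat on the ribs either side, and keep it there about a second. Then set the gauge gently back on its rest, standing as it was, with the reading still on it. Leave the other things on the bench where they are.

Things in the scene. Friction and masses are not known exactly. Their poses are not given: they have to be found in the camera images.
- gauge_mid (a point): Tread depth gauge, loose, about 140 g, an inverted T: black body 28 mm (y) x 14 mm (x), 60 mm high, on a steel base bar; symmetric about its centre line. This point: on the centre line, 40 mm above the base's underside; z up from base to head, y along the base bar. It starts standing on the rest, bar across the slot, probe hanging in it. A 10 mm probe head stands 10 to 22 mm above the body.
- gauge_base (a point): Centre of the underside of the gauge's base bar, where the 3 mm thick probe comes out; axes as gauge_mid. The bar is 48 mm long (y), 14 mm wide (x), 10 mm high.
- probe (a joint): How far the gauge's probe is pushed in, m: at 0 it sticks out 12 mm below the base, at 0.012 it is flush. It starts 0 to 3 mm in, yields at 1.2 to 1.6 N (light spring and brake) and stays where it was pushed: 12 mm less this value is the depth reading.
- rest: The gauge's rest, fixed on the bench: aluminium U-channel 85 mm (x) x 56 mm (y) x 35 mm high, slot 22 mm wide and 29 mm deep along its x, open at the top, walls 17 mm. Origin: centre of its underside, on the bench. The gauge stands with its bar along the rest's y, bridging the slot, underside 35 mm above the bench.
- front_end: Front end of an electric scooter (fork, black mudguard, wheel) fixed in a steel axle stand with a 200 x 250 mm foot plate. Origin: on the bench below the middle of the axle, which is 165 mm up. x points roughly away from the robot, y along the axle to the brake-disc side. Fork legs 82 mm either side lean 22 deg away from the robot; the fork's stub ends 0.43 m up.
- mudguard_lip (a point): Middle of the mudguard's edge on the robot's side, 22 deg from straight above the axle. The mudguard, 100 mm wide and 160 mm from the axle, covers the tyre from here over the top to the far side; below this edge the tread is open towards the robot.
- groove_axle (a point): Point on the wheel's axle in the middle plane of the disc-side main groove: 13 mm from the tyre's middle towards the brake disc (140 mm disc, +y side), 165 mm above the bench; axes as front_end. The groove runs round the tyre in this point's x-z plane.
- tyre_mid (a point): The tyre, turning with the wheel: 280 mm across, 90 mm wide, up to 2.5 mm off centre on the axle (out of round); this point is its middle, on the axle. Tread flat across: middle rib 18 mm wide, either side of it a main groove 8 mm wide, then an outer rib 16 mm wide. The grooves are some 3 to 8 mm deep and worn unalike.
- wheel (a joint): Angle of the wheel about its axle, rad; it can turn, with 0.8 N m of drag. Six wear bars stand across each groove, 60 deg apart, each 10 mm long round the tyre, tops 2 mm below the ribs. At 0 one bar is straight up; the value grows as the top of the wheel turns away from the robot (to front_end's +x).
- parts_tray: Bystander: grey plastic tray with bolts, 120 x 90 x 35 mm, origin at the centre of its underside.
- bleed_bottle: Bystander: white bottle with a blue cap, 74 mm across, 180 mm high, origin at the centre of its underside.
- bulb_cartons: Bystander: pair of small cartons, about 60 x 107 x 75 mm together, origin under the larger one.
- brass_valve: Bystander: brass valve with a black cap, 34 x 43 x 62 mm, origin at the centre of its underside.
Things that resemble listed ones, but are neither listed nor needed, are in the scene too. Of the things that look like the rest, take the one that is farthest to the robot's left at the start.

How it is judged:
By the outcome, as a careful person would: the job done as asked, in the order asked, and still so for the second after the job is handed in, with the robot touching nothing.
It also fails if it takes over 67 s, if anything falls off the work surface, if the arm or the gripper's body presses on something with over 40 N, if the wrist force passes 120 N, or if a joint passes its speed limit or range.

## Working session

There is one attempt and no reset: what is moved stays moved. The work goes in short steps, Python scripts to look and compute and a tool call to move; the robot and the scene stay as the last step left them, time stands still between calls to the robot, and variables do not carry over. Pictures are saved under pics/ and viewed, at most 10 in all, crops included, and the job is handed in when it is done.

Besides the shell and the picture viewer there is one more tool, called after "Call:" by a JSON object that holds its "api" and its "payload", one argument or row to a line. step_arm: Moves the arm, as the interface text tells. Its arguments: {"type":"object","properties":{"linear":{"type":"array"},"delta_rot":{"type":"array"},"grip":{"type":"array"}},"required":["linear","delta_rot","grip"]}

```bash
mkdir -p pics; ls
cat > h.py <<'E'
import numpy as np,cv2
from station import *
def cam(n):
    s=sense(); c=capture(n)
    if n=="wrist":
        T=np.eye(4);T[:3,:3]=s["ee_rot"];T[:3,3]=s["tcp_pos"]
        c["world_to_cam"]=np.linalg.inv(T@np.array(c["mount"]))
    c["W"]=np.array(c["world_to_cam"]);return c
def ray(c,p):
    K=np.array([[c["fx"],0,c["cx"]],[0,c["fy"],c["cy"]],[0,0,1.]])
    u=cv2.undistortPoints(np.array([[p]],float),K,np.array([c["k1"],0,0,0.]))[0,0]
    # exact inverse by iteration
    d=np.array([(p[0]-c["cx"])/c["fx"],(p[1]-c["cy"])/c["fy"]]);q=d.copy()
    for _ in range(50): q=d/(1+c["k1"]*(q@q))
    I=np.linalg.inv(c["W"]); v=I[:3,:3]@np.array([q[0],-q[1],-1]); return I[:3,3],v/np.linalg.norm(v)
def proj(c,X):
    x=c["W"]@np.append(X,1); a=np.array([x[0],-x[1]])/-x[2]; a=a*(1+c["k1"]*(a@a))
    return np.array([c["fx"]*a[0]+c["cx"],c["fy"]*a[1]+c["cy"]])
def tri(rs):
    A=np.zeros((3,3));b=np.zeros(3)
    for o,d in rs:
        P=np.eye(3)-np.outer(d,d);A+=P;b+=P@o
    X=np.linalg.solve(A,b); return X,[np.linalg.norm((np.eye(3)-np.outer(d,d))@(X-o))*1000 for o,d in rs]
def atz(r,z): o,d=r; return o+d*(z-o[2])/d[2]
def save(n,im): cv2.imwrite("pics/"+n,cv2.cvtColor(im,cv2.COLOR_RGB2BGR))
E
python3 - <<'E'
from h import *
np.set_printoptions(precision=4,suppress=True)
C={n:cam(n) for n in("scene","top")}
save("a.png",np.vstack([cv2.resize(C["scene"]["img"],(400,300)),cv2.resize(C["top"]["img"],(400,300))]))
save("s.png",C["scene"]["img"]);save("t.png",C["top"]["img"])
for l in["gauge_mid","gauge_base","rest","front_end","mudguard_lip","groove_axle","tyre_mid"]:
    for n in C:
        for k in landmark_of(n,l)[:4]:
            print(l,n,np.round(k["point"],1),round(k["score"],2),atz(ray(C[n],k["point"]),{"gauge_mid":.075,"gauge_base":.035,"rest":0,"front_end":0}.get(l,.165)))
print(C["scene"]["W"],C["scene"]["fx"],C["top"]["W"])
E
```

```text
pics
gauge_mid scene [346.1 191.1] 0.62 [ 0.4641 -0.2956  0.075 ]
gauge_mid top [390.8 269.8] 0.45 [ 0.4597 -0.3081  0.075 ]
gauge_base scene [344.4 197.5] 0.39 [ 0.4622 -0.2936  0.035 ]
gauge_base top [389.1 272.7] 0.72 [ 0.4494 -0.3125  0.035 ]
gauge_base top [385.1 270.1] 0.56 [ 0.4563 -0.3023  0.035 ]
rest scene [354.  172.1] 0.83 [ 0.4838 -0.4272  0.    ]
rest scene [344.  199.9] 0.79 [ 0.4628 -0.3041  0.    ]
rest top [431.3 257.2] 0.71 [ 0.487  -0.4351  0.    ]
rest top [384.2 268.3] 0.64 [ 0.4587 -0.3075  0.    ]
front_end scene [234.7 219.5] 0.67 [ 0.7496 -0.039   0.    ]
mudguard_lip top [288.8 172.1] 0.87 [ 0.7009 -0.0507  0.165 ]
groove_axle scene [224.5 200.2] 0.68 [ 0.7552 -0.0208  0.165 ]
tyre_mid scene [230.5 197.9] 0.58 [ 0.7441 -0.0369  0.165 ]
tyre_mid top [153.  261.5] 0.41 [0.4931 0.2724 0.165 ]
[[-0.8539 -0.5205  0.0027  0.4732]
 [ 0.4698 -0.7685  0.4343 -0.3963]
 [-0.224   0.3721  0.9007 -1.1255]
 [ 0.      0.      0.      1.    ]] 380.09384699973504 [[-0.0137 -0.9999  0.     -0.0235]
 [ 0.9984 -0.0136  0.0542 -0.6134]
 [-0.0542  0.0008  0.9985 -1.2596]
 [ 0.      0.      0.      1.    ]]
```

View pics/s.png

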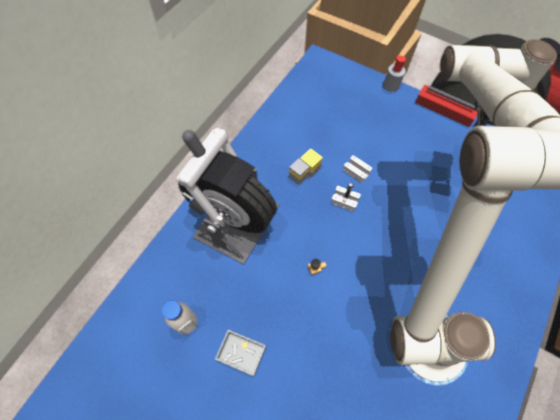

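View pics/t.png

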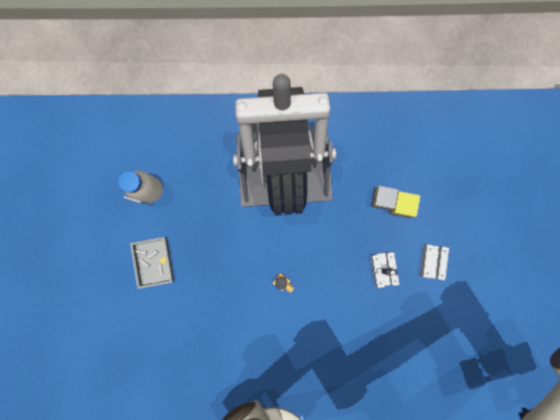

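The scene picture shows the front end at (230,195), the gauge on a rest at (346,195) and a similar empty rest at (357,167). In the top picture the rests are at (386,269) and (436,262). Image left in the top view is the robot's left (+y), so the rest at (386,269), y≈-0.31, is the one meant. The other one stands at y≈-0.43. I'll confirm this in a crop.

Run:
```python
from h import *
np.set_printoptions(precision=4,suppress=True)
s=cv2.imread("pics/s.png");t=cv2.imread("pics/t.png")
f=lambda im,a,b,w:cv2.resize(im[b:b+w,a:a+w],(390,390),interpolation=cv2.INTER_CUBIC)
cv2.imwrite("pics/b.png",np.hstack([f(t,365,235,90),f(s,320,145,65)]))
q=sense();print(q["time_s"],q["ee_rot"],q["tcp_pos"])
c=cam("wrist");print(c["fx"],c["k1"],np.array(c["mount"]))
c=cam("top");print(np.linalg.inv(c["W"])[:3,3])
c=cam("scene");print(np.linalg.inv(c["W"])[:3,3])
```

```text
0.8 [[-0.9592 -0.2829  0.0001]
 [-0.2829  0.9592 -0.    ]
 [-0.     -0.     -1.    ]] [ 0.1768 -0.5994  0.1968]
346.4114827742081 0.019296907802436487 [[ 0.0013  0.9628  0.2702  0.0749]
 [ 1.     -0.0013 -0.     -0.0007]
 [ 0.0003  0.2702 -0.9628 -0.188 ]
 [ 0.      0.      0.      1.    ]]
[ 0.5438 -0.0309  1.291 ]
[0.3381 0.3606 1.1847]
```

View pics/b.png

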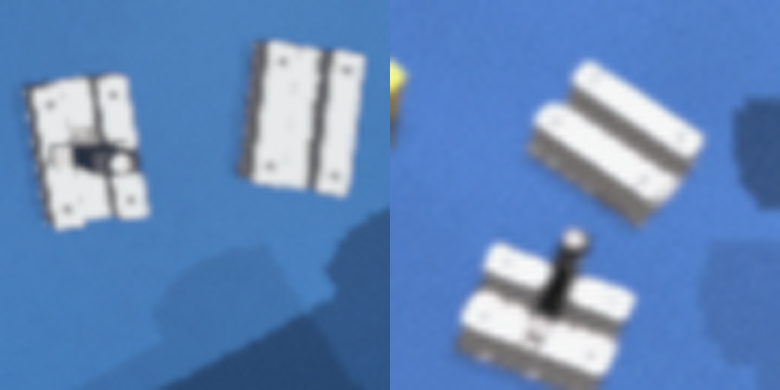

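The crop confirms it: the left rest, at crop (85,150), is the leftmost in y and holds the black gauge. The empty look-alike is at crop (305,115). I'll move over the gauge.

Call:
{"api": "step_arm", "payload": {
  "linear": [
    [-44, 25, -6],
    [-44, 25, -6],
    [-44, 25, -6],
    [-44, 25, -6],
    [-44, 25, -7],
    [-44, 25, -7],
    [-44, 25, -7],
    [-44, 25, -7],
    [0, 0, 0],
    [0, 0, 0]
  ],
  "delta_rot": [
    [0, 0, 0],
    [0, 0, 0],
    [0, 0, 0],
    [0, 0, 0],
    [0, 0, 0],
    [0, 0, 0],
    [0, 0, 0],
    [0, 0, 0],
    [0, 0, 0.13],
    [0, 0, 0]
  ],
  "grip": [87, 87, 87, 87, 87, 87, 87, 87, 87, 87]
}}

```text
time_s: 2.2
tcp_pos: [0.4582, -0.3075, 0.2488]
ee_rot: [[-0.987, -0.159, 0.0], [-0.159, 0.987, -0.0], [-0.0, -0.0, -1.0]]
wrist_force: [-0.1, 0.0, 0.4]
gripper_width: 0.999
gripper_force: 0.0
```

```bash
cat > look.py <<'E'
from h import *
import sys,pickle
np.set_printoptions(precision=4,suppress=True)
n=sys.argv[1]; c=cam("wrist"); q=sense();print(q["time_s"],q["tcp_pos"],np.array(q["ee_rot"]).tolist())
save(n+".png",c["img"]); pickle.dump(c,open(n+".pkl","wb"))
for l in sys.argv[2:]:
    for k in landmark_of("wrist",l)[:3]: print(l,np.round(k["point"],1),round(k["score"],2))
E
python3 look.py w1 gauge_mid gauge_base rest
```

```text
2.25 [ 0.4578 -0.3079  0.2487] [[-0.9873540252979255, -0.1585308266273674, -7.574184509990343e-05], [-0.15853082848587569, 0.9873540277187658, 1.9160185946538565e-05], [7.174653570978648e-05, 3.0925304174474345e-05, -0.9999999969480302]]
gauge_mid [292.5 183.4] 0.6
gauge_mid [291.5 173.1] 0.59
gauge_base [289.  170.7] 0.81
rest [289.1 171.2] 0.83
rest [183.2 165.9] 0.59
```

View pics/w1.png

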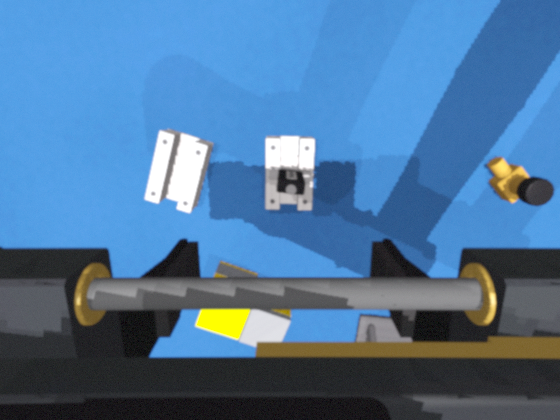

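The wrist picture shows the gauge standing on its rest at about (290,183), with the slot running vertically in the image, so yaw is already aligned. The look-alike is at (180,170). Next I'll triangulate.

Run:
```python
from h import *
import pickle
np.set_printoptions(precision=4,suppress=True)
w=pickle.load(open("w1.pkl","rb"));t=cam("top");s=cam("scene")
print("tcp px",proj(w,sense()["tcp_pos"]))
print("mid",tri([ray(w,(292.5,183.4)),ray(t,(390.8,269.8)),ray(s,(346.1,191.1))]))
print("base",tri([ray(w,(289,170.7)),ray(t,(387,271.4)),ray(s,(344.4,197.5))]), "w@.035",atz(ray(w,(289,170.7)),.035))
print("rest",tri([ray(w,(289.1,171.2)),ray(t,(384.2,268.3)),ray(s,(344,199.9))]),"w@.0",atz(ray(w,(289.1,171.2)),0))
for a in [(290,187)]: print("head wrist",atz(ray(w,a),.12),atz(ray(w,a),.09))
# rest top corners seen in wrist
for a in[(266,137),(315,137),(314,209),(266,209)]: print(atz(ray(w,a),.035))
```

```text
tcp px [284.525  239.5717]
mid (array([ 0.4618, -0.3024,  0.0709]), [np.float64(3.04397253585162), np.float64(6.888657849480396), np.float64(4.716075053936771)])
base (array([ 0.4574, -0.3047,  0.0229]), [np.float64(1.5673945857822529), np.float64(7.296542523200316), np.float64(7.2895250702354035)]) w@.035 [ 0.4543 -0.3039  0.035 ]
rest (array([ 0.4606, -0.3037,  0.0043]), [np.float64(1.2368742017397396), np.float64(3.2687305425249393), np.float64(2.524752235344035)]) w@.0 [ 0.4611 -0.3023  0.    ]
head wrist [ 0.4546 -0.3039  0.12  ] [ 0.4613 -0.3024  0.09  ]
[ 0.4202 -0.3362  0.035 ]
[ 0.4113 -0.281   0.035 ]
[ 0.4957 -0.2664  0.035 ]
[ 0.505  -0.3237  0.035 ]
```

Call:
{"api": "step_arm", "payload": {
  "linear": [
    [-1, 5, 50],
    [0, 0, 50],
    [0, 0, 0]
  ],
  "delta_rot": [
    [0, 0, 0],
    [0, 0, 0],
    [0, 0, 0]
  ],
  "grip": [87, 87, 87]
}}

```text
time_s: 2.88
tcp_pos: [0.455, -0.3022, 0.1453]
ee_rot: [[-0.988, -0.155, -0.009], [-0.155, 0.988, 0.003], [0.008, 0.005, -1.0]]
wrist_force: [-0.3, -0.6, 0.7]
gripper_width: 0.996
gripper_force: 0.0
```

```bash
python3 look.py w2 gauge_mid gauge_base rest
```

```text
2.925 [ 0.4574 -0.3034  0.1484] [[-0.9876972321602052, -0.15635297331716286, -0.0028151941233515794], [-0.15635352378604195, 0.9877011567183837, -2.4836565043381717e-05], [0.0027844537628125238, 0.00041563451477801775, -0.9999960370247438]]
gauge_mid [284.6 214.8] 0.65
gauge_base [278.9 197.7] 0.61
rest [285.4 192.9] 0.93
rest [147.3 191.8] 0.7
```

View pics/w2.png

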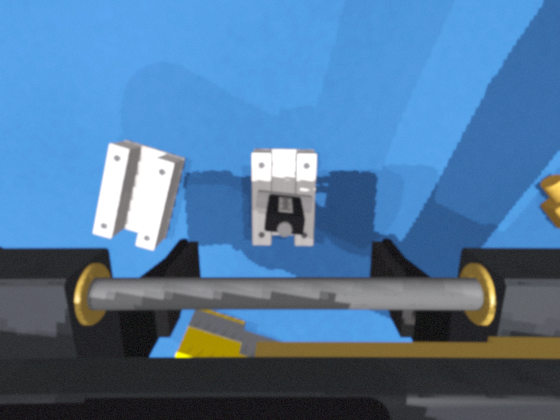

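The gauge body is at (285,215), its probe head at (285,229) and the steel bar at row ~190, inside the opening between the fingers at columns 190–380.

Run:
```python
from h import *
import pickle
np.set_printoptions(precision=4,suppress=True)
w=pickle.load(open("w1.pkl","rb"));v=pickle.load(open("w2.pkl","rb"))
for n,a,b in[("mid",(292.5,183.4),(284.6,214.8)),("base",(289,170.7),(278.9,197.7)),("rest",(289.1,171.2),(285.4,192.9)),("head",(290,187),(285,229))]:
    print(n,tri([ray(w,a),ray(v,b)]),[atz(ray(v,b),z) for z in(0,.035,.075,.11,.13)])
for a in[(251,150),(317,150),(315,244),(252,244)]: print(atz(ray(v,a),.035))
```

```text
mid (array([ 0.4594, -0.301 ,  0.0789]), [np.float64(1.1263088415190758), np.float64(1.1263088415190348)]) [array([ 0.483, -0.298,  0.   ]), array([ 0.4725, -0.2998,  0.035 ]), array([ 0.4605, -0.3019,  0.075 ]), array([ 0.45  , -0.3037,  0.11  ]), array([ 0.444 , -0.3047,  0.13  ])]
base (array([ 0.4455, -0.3073,  0.0845]), [np.float64(1.3793088543012353), np.float64(1.3793088543012817)]) [array([ 0.4663, -0.3064,  0.    ]), array([ 0.4576, -0.3073,  0.035 ]), array([ 0.4476, -0.3084,  0.075 ]), array([ 0.4388, -0.3093,  0.11  ]), array([ 0.4338, -0.3098,  0.13  ])]
rest (array([ 0.4627, -0.3012, -0.0094]), [np.float64(0.7482379085156713), np.float64(0.748237908515661)]) [array([ 0.4605, -0.3008,  0.    ]), array([ 0.4523, -0.3023,  0.035 ]), array([ 0.443, -0.304,  0.075]), array([ 0.4349, -0.3055,  0.11  ]), array([ 0.4302, -0.3064,  0.13  ])]
head (array([ 0.4511, -0.3041,  0.1359]), [np.float64(0.6752318566601436), np.float64(0.6752318566602105)]) [array([ 0.4978, -0.2953,  0.    ]), array([ 0.4858, -0.2974,  0.035 ]), array([ 0.472 , -0.2997,  0.075 ]), array([ 0.4599, -0.3018,  0.11  ]), array([ 0.4531, -0.303 ,  0.13  ])]
[ 0.4196 -0.3374  0.035 ]
[ 0.4108 -0.2815  0.035 ]
[ 0.4959 -0.2677  0.035 ]
[ 0.5049 -0.3251  0.035 ]
```

Call:
{"api": "step_arm", "payload": {
  "linear": [
    [-2, 1, 40],
    [0, 0, 30],
    [0, 0, 16],
    [0, 0, 0],
    [0, 0, 0],
    [0, 0, 0],
    [0, 0, 0],
    [0, 0, 0],
    [0, 0, 0],
    [0, 0, 0]
  ],
  "delta_rot": [
    [0, 0, 0],
    [0, 0, 0],
    [0, 0, 0],
    [0, 0, 0],
    [0, 0, 0],
    [0, 0, 0],
    [0, 0, 0],
    [0, 0, 0],
    [0, 0, 0],
    [0, 0, 0]
  ],
  "grip": [87, 87, 87, 87, 87, 28, 20, 20, 20, 20]
}}

```text
time_s: 4.32
tcp_pos: [0.4599, -0.3017, 0.0627]
ee_rot: [[-0.988, -0.156, -0.0], [-0.156, 0.988, 0.0], [0.0, 0.0, -1.0]]
wrist_force: [-0.3, 0.7, 0.1]
gripper_width: 0.512
gripper_force: 0.0
```

Call:
{"api": "step_arm", "payload": {
  "linear": [
    [0, 0, 0],
    [0, 0, 0],
    [0, 0, 0],
    [0, 0, 0],
    [0, 0, 0]
  ],
  "delta_rot": [
    [0, 0, 0],
    [0, 0, 0],
    [0, 0, 0],
    [0, 0, 0],
    [0, 0, 0]
  ],
  "grip": [20, 20, 20, 20, 20]
}}

```text
time_s: 4.95
tcp_pos: [0.4598, -0.3016, 0.0627]
ee_rot: [[-0.988, -0.156, -0.0], [-0.156, 0.988, 0.0], [0.0, 0.0, -1.0]]
wrist_force: [-1.0, -0.2, -0.6]
gripper_width: 0.324
gripper_force: 30.0
```

Call:
{"api": "step_arm", "payload": {
  "linear": [
    [0, 0, -20],
    [0, 0, -50],
    [0, 0, -57],
    [0, 0, -57],
    [0, 0, -57],
    [-20, 50, -46],
    [-20, 50, 0],
    [-21, 50, 0],
    [-21, 50, 0],
    [-21, 50, 0]
  ],
  "delta_rot": [
    [0, 0, 0],
    [0, 0, 0],
    [0, 0, 0],
    [0, 0, 0],
    [0, 0, 0],
    [0, 0, 0],
    [0, 0, 0],
    [0, 0, 0],
    [0, 0, 0],
    [0, 0, 0]
  ],
  "grip": [20, 20, 20, 20, 20, 20, 20, 20, 20, 20]
}}

```text
time_s: 6.2
tcp_pos: [0.521, -0.043, 0.344]
ee_rot: [[-0.988, -0.156, -0.0], [-0.156, 0.988, 0.0], [0.0, 0.0, -1.0]]
wrist_force: [1.3, -0.4, -1.8]
gripper_width: 0.322
gripper_force: 30.0
```

Call:
{"api": "step_arm", "payload": {
  "linear": [
    [0, 0, 0],
    [0, 0, 0],
    [0, 0, 0],
    [0, 0, 0],
    [0, 0, 0],
    [0, 0, 0],
    [0, 0, 0],
    [0, 0, 0]
  ],
  "delta_rot": [
    [0, 0, 0.09],
    [0, -0.145, 0],
    [0, -0.145, 0],
    [0, -0.145, 0],
    [0, -0.145, 0],
    [0, -0.145, 0],
    [0, -0.145, 0],
    [0, 0, 0]
  ],
  "grip": [20, 20, 20, 20, 20, 20, 20, 20]
}}

```text
time_s: 7.2
tcp_pos: [0.521, -0.0574, 0.3426]
ee_rot: [[-0.676, -0.045, 0.736], [-0.042, 0.999, 0.023], [-0.736, -0.015, -0.677]]
wrist_force: [-0.1, -0.8, -1.4]
gripper_width: 0.321
gripper_force: 30.0
```

```bash
python3 look.py w3 gauge_base mudguard_lip groove_axle tyre_mid
```

```text
7.25 [ 0.5241 -0.0563  0.3471] [[-0.6708443235404331, -0.04537355960337139, 0.7402088446259597], [-0.04012069200186075, 0.9988853105281201, 0.024868986397372117], [-0.7405121360564394, -0.013014472715409953, -0.6719169590455871]]
gauge_base [284.7 221.2] 0.66
gauge_base [49.4  5.8] 0.44
```

View pics/w3.png

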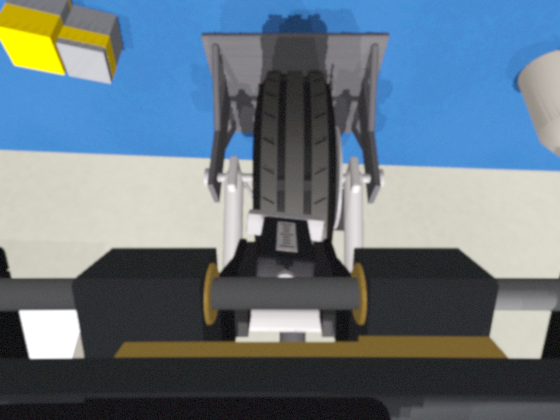

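The picture shows the tread face-on. The tyre spans columns 255–335, the disc is on the right at (338,195), and the disc-side groove is around column 305. The gauge bar is at (286,220). An enlarged crop should show wear bars and bar tilt.

Run:
```python
import cv2,numpy as np
im=cv2.imread("pics/w3.png")[65:240,205:375]
im=np.clip(im.astype(float)*1.6,0,255).astype(np.uint8)
cv2.imwrite("pics/w3c.png",cv2.resize(im,None,fx=3.4,fy=3.4,interpolation=cv2.INTER_CUBIC))
```

```text
(no output)
```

View pics/w3c.png

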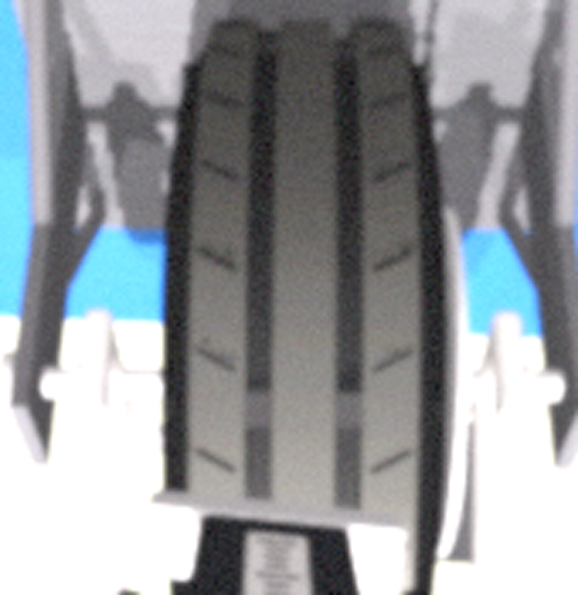

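The disc-side groove runs along crop x≈348 (image column ~307). One wear bar sits at crop (348,408), image (307,185), and the rest of the open groove looks clear. The gauge bar slopes about 5° in the image. I'll fit the wheel geometry and the bar's slope.

```bash
cat > fit.py <<'E'
from h import *
import pickle
from scipy.optimize import least_squares
np.set_printoptions(precision=4,suppress=True)
w=pickle.load(open("w3.pkl","rb"));t=cam("top")
cr=lambda x,y:(205+x/3.4,65+y/3.4)
def frame(p):
    c,s=np.cos(p[2]),np.sin(p[2]);return np.array([p[0],p[1],.165]),np.array([[c,-s,0],[s,c,0],[0,0,1.]])
def cyl(p,r,R):
    P,F=frame(p);o=F.T@(r[0]-P);d=F.T@r[1]
    a=d[0]**2+d[2]**2;b=o[0]*d[0]+o[2]*d[2];c=o[0]**2+o[2]**2-R*R
    q=max(b*b-a*c,0);return o+d*(-b-q**.5)/a
def axd(p,r):
    P,F=frame(p);o=F.T@(r[0]-P);d=F.T@r[1];return (o[0]*d[2]-o[2]*d[0])/np.hypot(d[0],d[2])
def res(p):
    e=[]
    for y in(120,200,300,380,450):
        e+=[cyl(p,ray(w,cr(259 if y>150 else 261,y)),.136)[1]+.013,cyl(p,ray(w,cr(348,y)),.136)[1]-.013]
    e+=[axd(p,ray(w,a))for a in[(210,180),(378,180)]]+[axd(p,ray(t,a))for a in[(240,160),(333,154)]]
    e+=[(abs(axd(p,ray(w,cr(305,22))))-.14)]
    return np.array(e)*1000
if __name__=="__main__":
    k=least_squares(res,[.745,-.05,.05],loss="soft_l1");print(k.x,res(k.x))
    for y in(408,390,426):
        q=cyl(k.x,ray(w,cr(348,y)),.138);print("bar",q,np.degrees(np.arctan2(-q[0],q[2])))
    g=cv2.cvtColor(w["img"],cv2.COLOR_RGB2GRAY).astype(float)
    T=np.linalg.inv(w["W"]);M=np.array(w["mount"]);E=[]
    for c in range(256,320,2):
        col=cv2.GaussianBlur(g,(5,1),0)[200:230,c];d=np.diff(col);i=d.argmax()
        rr=200+i+.5
        # ray in tool coordinates at tool z=.027
        o,dd=ray({**w,"W":np.linalg.inv(M)},(c,rr));X=o+dd*(.027-o[2])/dd[2];E.append([c,rr,X[0]*1e3,X[1]*1e3])
    E=np.array(E);print(E[::3]);f=np.polyfit(E[:,3],E[:,2],1);print("slope deg",np.degrees(np.arctan(f[0])),f)
    for c in((251,212),(322,222)):
        o,dd=ray({**w,"W":np.linalg.inv(M)},c);print(o+dd*(.027-o[2])/dd[2])
E
python3 fit.py
```

```text
[ 0.7388 -0.0391  0.0566] [-0.3811  0.1301 -0.4086 -0.2013  0.0418 -0.2049  0.2621  0.0174  0.3681
  0.368  -5.7482 -3.8432  1.3879  2.5958 -5.5151]
bar [-0.1131  0.013   0.079 ] 55.070532292937436
bar [-0.116   0.013   0.0747] 57.222397125853156
bar [-0.1101  0.0131  0.0832] 52.90243270748576
[[256.     213.5      8.024  -19.268 ]
 [262.     214.5      7.3475 -15.3787]
 [268.     201.5     16.1184 -11.3724]
 [274.     203.5     14.7865  -7.5181]
 [280.     220.5      3.2519  -3.6744]
 [286.     221.5      2.5678   0.2515]
 [292.     221.5      2.5726   4.179 ]
 [298.     216.5      6.0101   8.0663]
 [304.     213.5      8.0611  11.944 ]
 [310.     219.5      3.964   15.9315]
 [316.     219.5      3.9692  19.8514]]
slope deg -10.219975449495138 [-0.1803  6.551 ]
[ 0.009  -0.0225  0.027 ]
[0.0023 0.0238 0.027 ]
```

```bash
cat > go.py <<'E'
from fit import *
from scipy.spatial.transform import Rotation as R
def plan(p,phi,tip,gy=0,lat=0,Rt=.14,L=.027):
    # base underside `tip` m outside the tread radius at angle phi; gy extra yaw of tool about z; lat lateral shift
    P,F=frame(p);a=np.radians(phi);u=F@np.array([-np.sin(a),0,np.cos(a)]);y=F[:,1]
    B=P+u*(Rt+tip)+y*(.013+lat);D=np.column_stack([np.cross(y,-u),y,-u])@R.from_rotvec([0,0,gy]).as_matrix()
    T=B+u*L
    q=sense();E=np.array(q["ee_rot"])
    rv=R.from_matrix(E.T@D).as_rotvec();print("t",q["time_s"],"tcp",np.array(q["tcp_pos"]),"target",T);print("rot",rv,"then lin mm",D.T@(T-np.array(q["tcp_pos"]))*1000)
E
python3 - <<'E'
from go import *
import fit
for nm,m in[("tophub",[12,13]),("wristhub",[10,11]),("horizon",[14]),("all",[10,11,12,13,14])]:
    k=least_squares(lambda p:res(p)[list(range(10))+m],[.745,-.05,.05]);print(nm,k.x)
plan([.739,-.039,.0566],40,.047)
E
```

```text
tophub [ 0.7369 -0.0397  0.0525]
wristhub [ 0.7477 -0.0364  0.0732]
horizon [ 0.7459 -0.0362  0.0761]
all [ 0.7405 -0.0392  0.0552]
t 7.55 tcp [ 0.5272 -0.0542  0.3508] target [ 0.6009 -0.0338  0.3289]
rot [-0.0143  0.142   0.0017] then lin mm [-43.2511  16.183   64.786 ]
```

Call:
{"api": "step_arm", "payload": {
  "linear": [
    [0, 0, 0],
    [-22, 8, 16],
    [-21, 8, 16],
    [0, 0, 16],
    [0, 0, 16],
    [0, 0, 0],
    [0, 0, 0],
    [0, 0, 0],
    [0, 0, 0]
  ],
  "delta_rot": [
    [-0.014, 0.142, 0.002],
    [0, 0, 0],
    [0, 0, 0],
    [0, 0, 0],
    [0, 0, 0],
    [0, 0, 0],
    [0, 0, 0],
    [0, 0, 0],
    [0, 0, 0]
  ],
  "grip": [20, 20, 20, 20, 20, 20, 20, 20, 20]
}}

```text
time_s: 8.68
tcp_pos: [0.6014, -0.0416, 0.3319]
ee_rot: [[-0.745, -0.043, 0.666], [-0.039, 0.999, 0.021], [-0.666, -0.01, -0.746]]
wrist_force: [-0.4, -0.2, -1.6]
gripper_width: 0.32
gripper_force: 30.0
```

```bash
python3 look.py w4
python3 - <<'E'
import cv2,numpy as np
im=cv2.imread("pics/w4.png")[20:270,150:420]
im=np.clip(im.astype(float)*1.5,0,255).astype(np.uint8)
cv2.imwrite("pics/w4c.png",cv2.resize(im,None,fx=2.4,fy=2.4,interpolation=cv2.INTER_CUBIC))
E
```

```text
8.725 [ 0.6014 -0.0416  0.3318] [[-0.7449440128833623, -0.04277968432514563, 0.6657539457474313], [-0.03882780140898781, 0.999030472252031, 0.020748912010705476], [-0.6659961107296176, -0.010392984216512585, -0.7458828100795045]]
```

View pics/w4c.png

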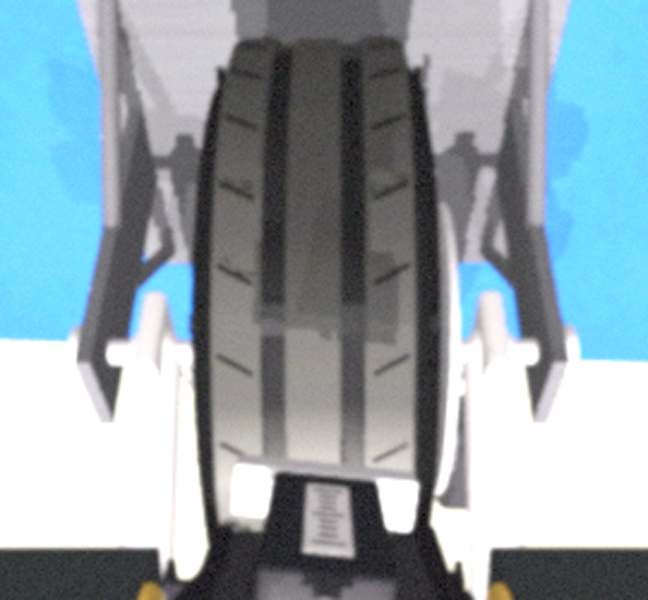

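The bar spans crop (235,460)–(418,475), so the gauge is yawed about 5° to the tool, and its scale plate tilts alike. The disc-side groove is at crop x≈352, the wear bar at crop (352,316), and the groove is clean at the contact zone (crop y 340–450). I'll refit from both views.

```bash
cat > fit2.py <<'E'
from go import *
v=pickle.load(open("w4.pkl","rb"));c4=lambda x,y:(150+x/2.4,20+y/2.4)
def res2(q):
    p=q[:3];e=[]
    for y,l,r in((120,261,348),(200,259,348),(300,259,348),(450,259,348)):
        e+=[cyl(p,ray(w,cr(l,y)),.136)[1]+.013,cyl(p,ray(w,cr(r,y)),.136)[1]-.013]
    for y,l,r in((80,278,350),(200,276,351),(280,274,352),(440,275,353)):
        e+=[cyl(p,ray(v,c4(l,y)),.136)[1]+.013,cyl(p,ray(v,c4(r,y)),.136)[1]-.013]
    P,F=frame(p)
    B=[P+F@np.array([-.138*np.sin(q[3]),s*.013,.138*np.cos(q[3])]) for s in(-1,1)]
    for X,a,b in zip(B,((258,408),(348,408)),((273,317),(352,317))):
        e+=list((proj(w,X)-cr(*a))/1000)+list((proj(v,X)-c4(*b))/1000)
    e+=[.5*axd(p,ray(w,cr(*a)))for a in[(50,385),(550,385)]]+[.5*axd(p,ray(v,c4(*a)))for a in[(88,352),(567,352)]]
    e+=[.5*axd(p,ray(t,a))for a in[(240,160),(333,154)]]
    e+=[.5*(abs(axd(p,ray(w,cr(305,22))))-.14),.5*(abs(axd(p,ray(v,c4(316,40))))-.14)]
    return np.array(e)*1000
if __name__=="__main__":
    k=least_squares(res2,[.745,-.04,.055,.95]);print(k.x,np.degrees(k.x[3]));print(res2(k.x))
    M=np.array(v["mount"])
    for a in((235,460),(418,475),(232,459),(421,475),(326,467)):
        o,dd=ray({**v,"W":np.linalg.inv(M)},c4(*a));print((o+dd*(.027-o[2])/dd[2])*1e3)
    plan(k.x[:3],40,.047,-.085)
E
python3 fit2.py
```

```text
[ 0.7404 -0.0388  0.0594  0.9702] 55.59111877623886
[-0.2783  0.3979 -0.2974  0.0441  0.1403  0.0061  0.4133  0.5063 -0.8143
 -0.5608  0.5109 -0.509   0.2133 -0.2103  0.0382  0.2985 -0.1464 -0.6707
 -0.0851  0.4822 -0.2056 -0.4836  0.2929  0.4251 -1.1175 -0.4367 -0.1943
 -0.3152  1.3295  2.24   -2.1714 -1.5587]
[  9.2996 -24.5138  27.    ]
[ 5.1037 25.1191 27.    ]
[  9.5811 -25.3168  27.    ]
[ 5.1049 25.9343 27.    ]
[ 7.3473  0.1031 27.    ]
t 8.775 tcp [ 0.6014 -0.0417  0.3316] target [ 0.6023 -0.034   0.3289]
rot [-0.0201  0.0296 -0.0908] then lin mm [0.0012 7.6734 2.9802]
```

Call:
{"api": "step_arm", "payload": {
  "linear": [
    [0, 0, 0],
    [0, 7.7, 3],
    [0, 0, 12],
    [0, 0, 12],
    [0, 0, 0],
    [0, 0, 0],
    [0, 0, 0]
  ],
  "delta_rot": [
    [-0.02, 0.03, -0.09],
    [0, 0, 0],
    [0, 0, 0],
    [0, 0, 0],
    [0, 0, 0],
    [0, 0, 0],
    [0, 0, 0]
  ],
  "grip": [20, 20, 20, 20, 20, 20, 20]
}}

```text
time_s: 9.65
tcp_pos: [0.6179, -0.0331, 0.3104]
ee_rot: [[-0.757, -0.123, 0.641], [-0.129, 0.991, 0.038], [-0.64, -0.054, -0.766]]
wrist_force: [-0.5, -0.5, -1.8]
gripper_width: 0.318
gripper_force: 30.0
```

Run:
```python
from fit2 import *
plan([.7404,-.0388,.0594],40,.023,-.084)
print(sense()["wrist_force"],sense()["moment"])
c=cam("wrist");save("w5.png",c["img"]);pickle.dump(c,open("w5.pkl","wb"))
im=cv2.imread("pics/w5.png")[60:260,190:390]
im=np.clip(im.astype(float)*1.6,0,255).astype(np.uint8)
cv2.imwrite("pics/w5c.png",cv2.resize(im,None,fx=3,fy=3,interpolation=cv2.INTER_CUBIC))
```

```text
t 9.7 tcp [ 0.6179 -0.0331  0.3105] target [ 0.6177 -0.0331  0.3105]
rot [-0.0002 -0.0004  0.0003] then lin mm [ 0.0528  0.0081 -0.1578]
[ 0.2891 -0.0927 -0.7723] [-0.1288  1.6513  0.0125]
```

View pics/w5c.png

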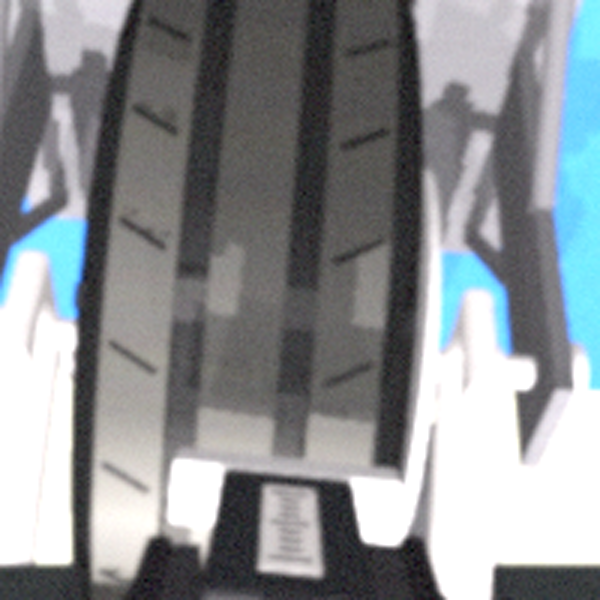

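The bar now lies perpendicular to the groove, and bar middle (crop 288,467) lines up with the groove centre (crop ~288). The wear bar, at crop (300,300), is well away. I'll approach now.

Call:
{"api": "step_arm", "payload": {
  "linear": [
    [0, 0, 4],
    [0, 0, 4],
    [0, 0, 3],
    [0, 0, 2],
    [0, 0, 2],
    [0, 0, 2],
    [0, 0, 0],
    [0, 0, 0]
  ],
  "delta_rot": [
    [0, 0, 0],
    [0, 0, 0],
    [0, 0, 0],
    [0, 0, 0],
    [0, 0, 0],
    [0, 0, 0],
    [0, 0, 0],
    [0, 0, 0]
  ],
  "grip": [20, 20, 20, 20, 20, 20, 20, 20]
}}

```text
time_s: 10.75
tcp_pos: [0.6287, -0.0324, 0.297]
ee_rot: [[-0.758, -0.123, 0.641], [-0.129, 0.991, 0.038], [-0.64, -0.054, -0.767]]
wrist_force: [0.1, -0.7, -0.9]
gripper_width: 0.321
gripper_force: 30.0
```

```bash
cat > f.py <<'E'
from station import *;import numpy as np
q=sense();E=np.array(q["ee_rot"]);print(q["time_s"],np.round(q["tcp_pos"],4),"F tool",np.round(E.T@np.array(q["wrist_force"]),2),"M tool",np.round(E.T@np.array(q["moment"]),3))
E
python3 f.py
```

```text
10.75 [ 0.6287 -0.0324  0.297 ] F tool [ 0.59 -0.68  0.68] M tool [-0.141  1.599 -0.06 ]
```

Call:
{"api": "step_arm", "payload": {
  "linear": [
    [0, 0, 1.5],
    [0, 0, 1.5],
    [0, 0, 1],
    [0, 0, 0]
  ],
  "delta_rot": [
    [0, 0, 0],
    [0, 0, 0],
    [0, 0, 0],
    [0, 0, 0]
  ],
  "grip": [20, 20, 20, 20]
}}

```text
time_s: 11.25
tcp_pos: [0.6314, -0.0322, 0.2939]
ee_rot: [[-0.758, -0.123, 0.641], [-0.129, 0.991, 0.038], [-0.64, -0.054, -0.767]]
wrist_force: [-0.9, -0.1, -1.2]
gripper_width: 0.324
gripper_force: 30.0
```

```bash
python3 f.py
```

```text
11.25 [ 0.6314 -0.0322  0.2939] F tool [1.42 0.09 0.35] M tool [-0.079  1.611 -0.016]
```

Call:
{"api": "step_arm", "payload": {
  "linear": [
    [0, 0, 1],
    [0, 0, 1],
    [0, 0, 0]
  ],
  "delta_rot": [
    [0, 0, 0],
    [0, 0, 0],
    [0, 0, 0]
  ],
  "grip": [20, 20, 20]
}}

```text
time_s: 11.62
tcp_pos: [0.6324, -0.0322, 0.2939]
ee_rot: [[-0.757, -0.123, 0.642], [-0.129, 0.991, 0.038], [-0.641, -0.054, -0.766]]
wrist_force: [-8.7, 0.5, 6.8]
gripper_width: 0.322
gripper_force: 30.0
```

```bash
python3 f.py
```

```text
11.625 [ 0.6324 -0.0322  0.2939] F tool [  2.15   1.24 -10.77] M tool [-0.659  2.269  0.028]
```

Call:
{"api": "step_arm", "payload": {
  "linear": [
    [0, 0, 0],
    [0, 0, 0],
    [0, 0, 0],
    [0, 0, 0]
  ],
  "delta_rot": [
    [0, 0, 0],
    [0, 0, 0],
    [0, 0, 0],
    [0, 0, 0]
  ],
  "grip": [20, 20, 20, 20]
}}

```text
time_s: 12.12
tcp_pos: [0.6324, -0.0322, 0.2939]
ee_rot: [[-0.756, -0.123, 0.642], [-0.129, 0.991, 0.038], [-0.641, -0.054, -0.766]]
wrist_force: [-7.9, 0.6, 5.4]
gripper_width: 0.326
gripper_force: 30.0
```

```bash
python3 f.py; python3 look.py w6; python3 f.py
python3 - <<'E'
import cv2,numpy as np
im=cv2.imread("pics/w6.png")[120:260,210:360]
im=np.clip(im.astype(float)*1.6,0,255).astype(np.uint8)
cv2.imwrite("pics/w6c.png",cv2.resize(im,None,fx=4,fy=4,interpolation=cv2.INTER_CUBIC))
E
```

```text
12.125 [ 0.6324 -0.0322  0.2939] F tool [ 2.41  1.25 -9.17] M tool [-0.68   2.177 -0.023]
12.175 [ 0.6324 -0.0322  0.2939] [[-0.7564935365004183, -0.12340738139500729, 0.6422524016695598], [-0.12940171642200335, 0.990864884871047, 0.03797335534985448], [-0.6410715443849695, -0.05438196527079653, -0.7655520079218368]]
12.175 [ 0.6324 -0.0322  0.2939] F tool [ 2.82  1.31 -9.99] M tool [-0.711  2.227  0.037]
```

View pics/w6c.png

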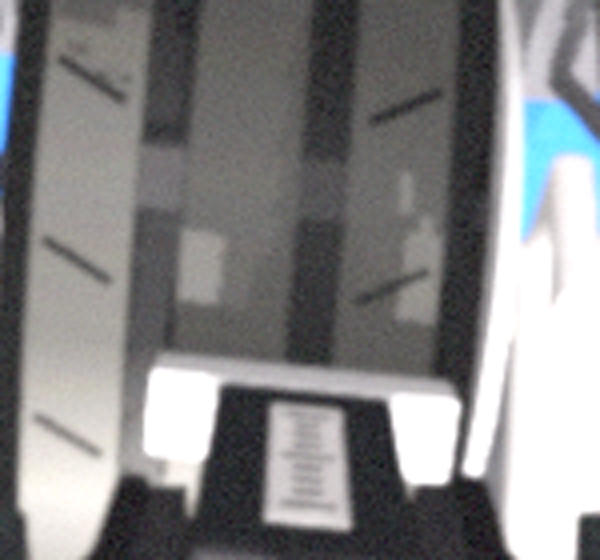

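Call:
{"api": "step_arm", "payload": {
  "linear": [
    [0.3, 0.2, 0],
    [0, 0, 0],
    [0, 0, 0]
  ],
  "delta_rot": [
    [0, 0, 0],
    [0, 0, 0],
    [0, 0, 0]
  ],
  "grip": [20, 20, 20]
}}

```text
time_s: 12.55
tcp_pos: [0.6322, -0.0322, 0.2937]
ee_rot: [[-0.756, -0.123, 0.642], [-0.129, 0.991, 0.038], [-0.641, -0.054, -0.765]]
wrist_force: [-7.4, 0.1, 5.4]
gripper_width: 0.321
gripper_force: 30.0
```

```bash
python3 f.py; python3 -c "
from station import *
capture('top')"; python3 f.py
```

```text
12.55 [ 0.6322 -0.0322  0.2937] F tool [ 2.08  0.72 -8.91] M tool [-0.4    2.101  0.049]
12.6 [ 0.6322 -0.0322  0.2937] F tool [ 1.35  0.69 -9.2 ] M tool [-0.375  2.117  0.059]
```

Shifting the target lowered both the side forces and the moments, so the residual moment comes from sideways friction and the base sits centred and flat. I'll hold briefly, then withdraw straight out.

Call:
{"api": "step_arm", "payload": {
  "linear": [
    [0, 0, 0],
    [0, 0, 0],
    [0, 0, 0],
    [0, 0, 0],
    [0, 0, -2],
    [0, 0, -3],
    [0, 0, -8],
    [0, 0, -20],
    [0, 0, -40],
    [0, 0, -40]
  ],
  "delta_rot": [
    [0, 0, 0],
    [0, 0, 0],
    [0, 0, 0],
    [0, 0, 0],
    [0, 0, 0],
    [0, 0, 0],
    [0, 0, 0],
    [0, 0, 0],
    [0, 0, 0],
    [0, 0, 0]
  ],
  "grip": [20, 20, 20, 20, 20, 20, 20, 20, 20, 20]
}}

```text
time_s: 13.85
tcp_pos: [0.559, -0.0363, 0.3796]
ee_rot: [[-0.758, -0.124, 0.64], [-0.13, 0.991, 0.038], [-0.639, -0.054, -0.767]]
wrist_force: [0.4, 0.8, -0.9]
gripper_width: 0.321
gripper_force: 30.0
```

```bash
cat > back.py <<'E'
from h import *
from scipy.spatial.transform import Rotation as R
np.set_printoptions(precision=4,suppress=True)
import sys
q=sense();E=np.array(q["ee_rot"]);D=np.array([[-.9877,-.1563,0],[-.1563,.9877,0],[0,0,-1]])
T=np.array([.4598,-.3016,.0627+float(sys.argv[1])]);d=T-np.array(q["tcp_pos"])
print(q["time_s"],q["tcp_pos"],q["wrist_force"],"rot",R.from_matrix(E.T@D).as_rotvec(),"lin in final axes",D.T@d*1000)
E
python3 back.py 0.25
```

```text
13.85 [ 0.559  -0.0363  0.3796] [ 0.4373  0.8271 -0.865 ] rot [-0.0633  0.6935 -0.0126] lin in final axes [ 139.4222 -246.5686   66.9101]
```

Call:
{"api": "step_arm", "payload": {
  "linear": [
    [0, 0, 0],
    [0, 0, 0],
    [0, 0, 0],
    [0, 0, 0],
    [0, 0, 0],
    [28, -49, 13],
    [28, -49, 13],
    [28, -49, 13],
    [28, -49, 13],
    [28, -49, 13]
  ],
  "delta_rot": [
    [-0.0127, 0.139, -0.0025],
    [-0.0127, 0.139, -0.0025],
    [-0.0127, 0.139, -0.0025],
    [-0.0127, 0.139, -0.0025],
    [-0.0127, 0.139, -0.0025],
    [0, 0, 0],
    [0, 0, 0],
    [0, 0, 0],
    [0, 0, 0],
    [0, 0, 0]
  ],
  "grip": [20, 20, 20, 20, 20, 20, 20, 20, 20, 20]
}}

```text
time_s: 15.1
tcp_pos: [0.4594, -0.3015, 0.314]
ee_rot: [[-0.988, -0.157, 0.001], [-0.157, 0.988, -0.0], [-0.001, -0.0, -1.0]]
wrist_force: [1.9, 0.3, -1.8]
gripper_width: 0.324
gripper_force: 30.0
```

Call:
{"api": "step_arm", "payload": {
  "linear": [
    [0, 0, 0],
    [0, 0, 60],
    [0, 0, 60],
    [0, 0, 60],
    [0, 0, 30],
    [0, 0, 0],
    [0, 0, 0],
    [0, 0, 0],
    [0, 0, 0]
  ],
  "delta_rot": [
    [0, 0, 0],
    [0, 0, 0],
    [0, 0, 0],
    [0, 0, 0],
    [0, 0, 0],
    [0, 0, 0],
    [0, 0, 0],
    [0, 0, 0],
    [0, 0, 0]
  ],
  "grip": [20, 20, 20, 20, 20, 20, 20, 20, 20]
}}

```text
time_s: 16.23
tcp_pos: [0.4604, -0.3003, 0.1053]
ee_rot: [[-0.988, -0.156, 0.002], [-0.156, 0.988, -0.001], [-0.002, -0.001, -1.0]]
wrist_force: [0.3, -0.1, -1.1]
gripper_width: 0.321
gripper_force: 30.0
```

```bash
python3 back.py 0; python3 f.py
```

```text
16.225 [ 0.4604 -0.3003  0.1053] [ 0.2889 -0.1018 -1.1489] rot [-0.0012  0.0016 -0.0001] lin in final axes [ 0.8106 -1.1676 42.6429]
16.225 [ 0.4604 -0.3003  0.1053] F tool [-0.27 -0.14  1.15] M tool [-0.044  0.005  0.004]
```

Call:
{"api": "step_arm", "payload": {
  "linear": [
    [0.8, -1.2, 0],
    [0, 0, 15],
    [0, 0, 12],
    [0, 0, 8],
    [0, 0, 4],
    [0, 0, 1.5],
    [0, 0, 0],
    [0, 0, 0]
  ],
  "delta_rot": [
    [-0.0012, 0.0016, 0],
    [0, 0, 0],
    [0, 0, 0],
    [0, 0, 0],
    [0, 0, 0],
    [0, 0, 0],
    [0, 0, 0],
    [0, 0, 0]
  ],
  "grip": [20, 20, 20, 20, 20, 20, 20, 20]
}}

```text
time_s: 17.23
tcp_pos: [0.4592, -0.3015, 0.0638]
ee_rot: [[-0.988, -0.156, -0.002], [-0.156, 0.988, 0.001], [0.002, 0.001, -1.0]]
wrist_force: [-0.3, -0.2, -0.7]
gripper_width: 0.321
gripper_force: 30.0
```

```bash
python3 back.py 0; python3 f.py
```

```text
17.225 [ 0.4592 -0.3015  0.0638] [-0.2946 -0.2175 -0.7225] rot [ 0.0008 -0.0018 -0.0002] lin in final axes [-0.6294 -0.1686  1.0848]
17.225 [ 0.4592 -0.3015  0.0638] F tool [ 0.32 -0.17  0.72] M tool [ 0.02   0.015 -0.079]
```

Call:
{"api": "step_arm", "payload": {
  "linear": [
    [-0.6, 0, 0.5],
    [0, 0, 0.5],
    [0, 0, 0.2],
    [0, 0, 0]
  ],
  "delta_rot": [
    [0, 0, 0],
    [0, 0, 0],
    [0, 0, 0],
    [0, 0, 0]
  ],
  "grip": [20, 20, 20, 20]
}}

```text
time_s: 17.73
tcp_pos: [0.4597, -0.3014, 0.0627]
ee_rot: [[-0.988, -0.156, -0.002], [-0.156, 0.988, 0.001], [0.002, 0.001, -1.0]]
wrist_force: [-0.2, 1.5, 2.2]
gripper_width: 0.322
gripper_force: 30.0
```

```bash
python3 f.py;python3 back.py 0
```

```text
17.725 [ 0.4597 -0.3014  0.0627] F tool [-0.02  1.48 -2.19] M tool [-0.387  0.065  0.026]
17.725 [ 0.4597 -0.3014  0.0627] [-0.2042  1.4665  2.1945] rot [ 0.0009 -0.002  -0.0001] lin in final axes [-0.0494 -0.2281 -0.0157]
```

Seated with about 3 N at the original pose. Releasing and rising.

Call:
{"api": "step_arm", "payload": {
  "linear": [
    [0, 0, 0],
    [0, 0, 0],
    [0, 0, 0],
    [0, 0, 0],
    [0, 0, 0],
    [0, 0, 0],
    [0, 0, -5],
    [0, 0, -20],
    [0, 0, -40],
    [0, 0, -40]
  ],
  "delta_rot": [
    [0, 0, 0],
    [0, 0, 0],
    [0, 0, 0],
    [0, 0, 0],
    [0, 0, 0],
    [0, 0, 0],
    [0, 0, 0],
    [0, 0, 0],
    [0, 0, 0],
    [0, 0, 0]
  ],
  "grip": [32, 40, 60, 87, 87, 87, 87, 87, 87, 87]
}}

```text
time_s: 18.98
tcp_pos: [0.4596, -0.3014, 0.1686]
ee_rot: [[-0.988, -0.156, -0.003], [-0.156, 0.988, 0.001], [0.003, 0.001, -1.0]]
wrist_force: [0.4, -0.4, -0.2]
gripper_width: 1.0
gripper_force: 0.0
```

Call:
{"api": "step_arm", "payload": {
  "linear": [
    [0, 0, -40],
    [0, 0, -40],
    [0, 0, 0],
    [0, 0, 0],
    [0, 0, 0],
    [0, 0, 0]
  ],
  "delta_rot": [
    [0, 0, 0],
    [0, 0, 0],
    [0, 0, 0],
    [0, 0, 0],
    [0, 0, 0],
    [0, 0, 0]
  ],
  "grip": [87, 87, 87, 87, 87, 87]
}}

```text
time_s: 19.73
tcp_pos: [0.4596, -0.3013, 0.2462]
ee_rot: [[-0.988, -0.156, -0.005], [-0.156, 0.988, 0.001], [0.004, 0.002, -1.0]]
wrist_force: [0.9, -0.5, 0.0]
gripper_width: 0.999
gripper_force: 0.0
```

```bash
python3 look.py w7 gauge_mid gauge_base rest
python3 - <<'E'
from h import *
import pickle
np.set_printoptions(precision=4,suppress=True)
v=pickle.load(open("w7.pkl","rb"));w=pickle.load(open("w1.pkl","rb"))
for n in("gauge_mid","gauge_base"):
  for k in landmark_of("wrist",n)[:1]: print(n,atz(ray(v,k["point"]),.075 if "mid" in n else .035))
# stack old and new crops around gauge, warp-free
def crop(c):
    p=proj(c,np.array([.459,-.302,.07]));x,y=p.astype(int);return cv2.resize(c["img"][y-45:y+45,x-45:x+45],(390,390),interpolation=cv2.INTER_CUBIC)
save("cmp.png",np.hstack([crop(w),crop(v)]))
E
```

```text
19.775 [ 0.4597 -0.3014  0.2464] [[-0.9877432248408717, -0.1560266542309809, -0.004359466761082186], [-0.15603395978555293, 0.9877507172137391, 0.0013870967466696623], [0.00408964235545088, 0.00205032027500693, -0.9999895354513337]]
gauge_mid [282.7 180.9] 0.91
gauge_base [281.1 171.3] 0.91
rest [177.6 171.9] 0.87
rest [286.6 167.8] 0.76
gauge_mid [ 0.4593 -0.304   0.075 ]
gauge_base [ 0.4565 -0.3065  0.035 ]
```

View pics/cmp.png

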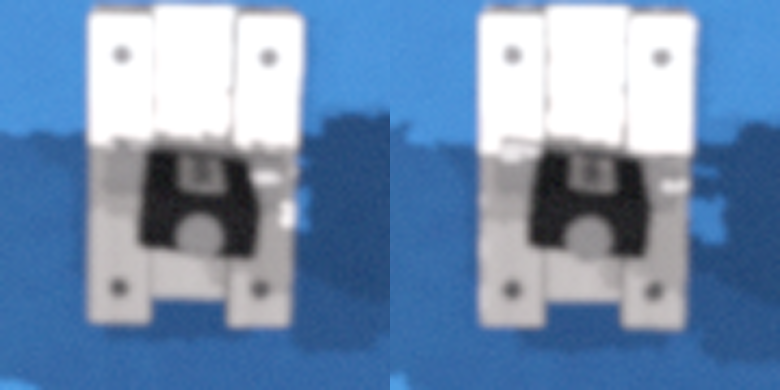

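In the comparison (before on the left, after on the right), the gauge stands upright on the rest as it did at the start: body at (200,200) before and (590,200) after, with the same slight yaw.

```bash
python3 -c "
from station import *
print(finish_job())"
```

```text
the job is handed in; nothing more can be done
None
```

I pressed the gauge into the disc-side groove at about 10 N, clear of the wear bars, for a bit over a second. It is back on its rest, standing as it was, and the job is handed in at about 20 s; I did not check the reading itself.

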